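Free the pawl of the soil load stand and lower the load

TASK

Pick up the steel rod by its black handle and use it to flick the load stand's pawl up from underneath, clear of the rack teeth (only the rod may touch the pawl). Then press the load down by its black button until it sits fully down on the brass sample ring, leaving the pawl up. The rod must end up laid down on the bench, not dropped, and the sample jar must stay standing where it is.

Things in the scene. Friction and masses are not known exactly. Their poses are not given: they have to be found in the camera images.
- rod_grip (a point): Centre of the loose rod's handle (80-120 g in all, balance point 20 mm ahead of this point): a square black bar 100 mm long (x), 20 wide (y), 24 high (z), so 12 mm above the bench. A plain steel rod, 8 mm thick, sticks out of its +x end on the same axis, from 50 mm to 204 mm from this point. Points roughly away from the robot. The wooden-handled flat trowel beside it is not needed.
- pawl_tab (a point): Centre of the pawl's finger tab, a flat steel plate 26 mm (x), 40 mm (y), 6 mm thick (z), sticking out level to the stand's right (-y), 0.14 m above the bench, free below and above. Pawl pivot: parallel to x, 70 mm away along +y. While engaged: z up, x the stand's forward direction (roughly away from the robot). Turns with the pawl; sinks with the load.
- pawl (a joint): Pawl angle, rad: 0 engaged (tab level, roller nose over a rack tooth), grows as the tab is lifted, stop at 1.1. Nose clear of the teeth above about 0.25; flicked up means 0.5 or more. Stiff pivot: it stays where it is left; lifting at the tab takes about 0.5 N, more if the load was pressed onto the tooth first.
- carriage (a joint): Height (m) of the carriage, with load and pawl, above its lowest position: about 0.042 at the start, 0 = load down on the brass ring. It slides vertically with a drag that carries its weight: it stays where left and takes about 6 to 12 N of push to lower. With the pawl engaged it stops at about 0.036.
- button_top (a point): Centre of the top of the load's black round button, 50 mm across, 15 mm thick, on a stem 67 mm above two steel weight discs (90 mm across) at the stand's left. About 0.24 m above the bench at the start, 0.20 m when fully down. Press it straight down. The column, 100 mm to its right, is only 186 mm high.
- jar_mid (a point): Middle of the bystander sample jar, 64 mm diameter and 85 mm high, standing on the bench to the left of the stand.

How it is judged:
By the outcome, as a careful person would: the job done as asked, in the order asked, and still so for the second after the job is handed in, with the robot touching nothing.
It also fails if it takes over 58 s, if anything falls off the work surface, if the arm or the gripper's body presses on something with over 40 N, if the wrist force passes 120 N, or if a joint passes its speed limit or range.

ROBOT

A 7-joint arm with a two-finger parallel gripper is mounted at the origin on the work surface. World frame = base frame: x ahead of the robot, y to its left, z up, the work surface at z = 0. Lengths are in m, angles in rad, forces in N, time in s.
With the tool pointing down it reaches from about 0.4 to 0.85 m from the base axis. Payload 4.5 kg.
Tool frame: the origin (TCP) lies between the finger pads; the fingertips stand 17 mm ahead of it and the grasp point (between the pads) lies 2 mm behind it (manip.tips_ahead is the distance from the TCP to the fingertips, in m); z points along the fingers, y is the direction in which the jaws open and shut (so a half turn about z gives the same grasp; the last joint's range is limited). The gripper opens to 88 mm and grips with 3 to 60 N. Pads are 18 mm wide; open, the fingers measure 123 mm over their backs; the gripper's body (75 mm by 187 mm) begins 45 mm behind the grasp point.
Start: joints at [1.352, 0.689, -0.195, 1.565, 0.157, 0.902, -0.215], TCP at [0.156, -0.605, 0.22] pointing down, gripper open.
Joint ranges: [-3.01, 3.01], [-0.46, 2.08], [-1.47, 1.51], [0.13, 2.56], [-1, 4.14], [0.04, 2.09], [-2.66, 2.66]. Speed limits (rad/s): [2.57, 2.57, 3.14, 3.14, 3.14, 3.14, 3.14].

INTERFACE

Orientations are given as a rotation vector (axis times angle).
In Python, from plant import manip gives the robot as it stands.
- The arm moves only by the tool carry_out, never from a script. Its argument "deltas" is a list of rows, each an object with "travel": the shift along the world's x, y, z in m, a list of three; "yaw": the turn about the world's z in degrees; "claw": the gripper command: -1 is fully open, 1 is shut, values between are in proportion. In form: [{"travel": [tx, ty, tz], "yaw": yaw, "claw": claw}, ...]. A call has 1 to 5 rows; each row shifts and turns the commanded pose from where the row before left it; what a row does not reach is not made up. A row lasts 1/8 s, in which the tool goes at most 62.5 mm and 10.7 degrees, less where a joint would pass 70% of its speed; a pose out of reach is approached as far as the arm can. A call with a gripper value outside its range is refused whole. The fingers move at their own pace and stop on an object; "squeeze" is the grip in N (left out, the last holds). Time passes only in rows, so rows that do not move let the fingers close. It gives the time, the measured TCP pose, the force and the opening at its end, in the units of the state.
- manip.get_state(): the state, without advancing time (a new reading comes with each control period).
- manip.get_image(name): name is "scene" or "side" or "wrist"; returns the picture (480x640x3 uint8, blue, green, red); there is no depth.
- manip.camera_params(name): a dict with "fx", "fy", "cx", "cy" (pixels), "T" (4x4, takes a point from camera to world coordinates); the wrist camera has in their place "hand_eye" (4x4, takes a point from camera to tool coordinates, whose origin is the TCP and whose axes are the flange's). Camera axes: x right, y down, z forward; pixel columns grow to the right and rows downward; lengths in m; the calibration is good to about 2 mm. A picture is of the moment at which its call begins: read the wrist's pose just before it. camera_params takes no time and is no camera call.
- manip.hand_in(): hands the job in, once; it reports no verdict.
Trained networks look in the newest picture that a camera, given by its name, has taken for a name from the list of things; names that differ only in an ending like _2 or _b are one class to them, and where a whole thing is asked for, a point or a joint stands for the part that bears it (a point fixed in the world has none). Each returns a list of dicts, best first, with "score" (0 to 1); they miss things now and then, are a little off and sometimes report something else, mostly with a low value. They report only what shows in the picture. A call takes as long as a camera call.
- manip.spot_in(label, camera): "at" ([x, y, z] in m, in world coordinates, good to about 4 mm: the middle of the surface that is visible of it).
- manip.trace(label, camera): "region" (480x640 bool, what is visible of it).
- manip.mark_of(label, camera): "at" ([x, y, z] in m, in world coordinates, good to about 4 mm: a listed point, or the origin of a listed thing).
The state is a dict: "clock": time; "joint_pos": joint angles; "joint_velocities": joint speeds; "effort": joint torques, N m; "tcp_pos": TCP position; "orientation": TCP orientation; "wrist_force": force on the tool from outside, world axes, zero at the start; "moment": the same for the moment, N m; "finger_gap": finger opening in m.
Only numpy, scipy, OpenCV 4.12 (cv2) and the standard library are available. Lean on these libraries where they do the work, as an engineer would, in place of code of your own. Each camera call takes 0.05 s, during which the arm holds its last target.

## Working session

There is one attempt and no reset: what is moved stays moved. The work goes in short steps, Python scripts to look and compute and a tool call to move; the robot and the scene stay as the last step left them, time stands still between calls to the robot, and variables do not carry over. Pictures are saved under pics/ and viewed, and the job is handed in when it is done.

Besides the shell and the picture viewer there is one more tool, called after "Call:" as name([rows], argument=value, ...), one row to a line, values as JSON. carry_out: Moves the arm, as the interface text tells. Its arguments: {"type":"object","properties":{"deltas":{"type":"array","items":{"type":"object","properties":{"travel":{"type":"array","items":{"type":"number"}},"yaw":{"type":"number"},"claw":{"type":"number"}}}},"squeeze":{"type":"number"}},"required":["deltas"]}

```bash
mkdir -p pics; ls; python3 - <<'E'
from plant import manip
import cv2,numpy as np
s=manip.get_state()
print({k:np.round(v,3) for k,v in s.items()})
for c in ["scene","side"]:
    cv2.imwrite(f"pics/{c}0.png",manip.get_image(c))
    for l in ["rod_grip","pawl_tab","button_top","jar_mid"]:
        for r in manip.mark_of(l,c)[:2]: print(c,l,np.round(r["at"],4),round(r["score"],2))
print(manip.get_state()["clock"])
for c in ["scene","side","wrist"]:
    print({k:np.round(v,3) for k,v in manip.camera_params(c).items()})
E
```

```text
pics
{'clock': np.float64(0.0), 'joint_pos': array([ 1.352,  0.69 , -0.194,  1.566,  0.157,  0.902, -0.215]), 'joint_velocities': array([ 0.002, -0.001, -0.   ,  0.001,  0.001, -0.001,  0.001]), 'effort': array([-0.0000e+00, -5.2756e+01, -1.2670e+00, -1.5343e+01, -5.3000e-02,
        7.0000e-03,  0.0000e+00]), 'tcp_pos': array([ 0.156, -0.605,  0.219]), 'orientation': array([-3.115e+00, -3.960e-01,  1.000e-03]), 'wrist_force': array([-0.279,  0.275, -0.206]), 'moment': array([-0.01 ,  0.05 , -0.021]), 'finger_gap': np.float64(0.088)}
scene rod_grip [ 0.4421 -0.3535  0.0105] 0.87
scene pawl_tab [ 0.6391 -0.0234  0.1398] 0.76
scene pawl_tab [0.4265 0.3661 0.0435] 0.28
scene button_top [0.6614 0.2071 0.2444] 0.64
scene jar_mid [0.43   0.3668 0.04  ] 0.93
side rod_grip [ 0.4409 -0.3539  0.0131] 0.97
side pawl_tab [ 0.6374 -0.0244  0.1418] 0.82
side button_top [0.6593 0.2029 0.2387] 0.89
side button_top [ 0.638  -0.0177  0.1411] 0.16
side jar_mid [0.4298 0.3668 0.0432] 0.7
side jar_mid [0.6596 0.2057 0.2403] 0.16
0.5
{'fx': np.float64(528.887), 'fy': np.float64(528.887), 'cx': np.float64(323.551), 'cy': np.float64(241.301), 'T': array([[-0.301,  0.656, -0.692,  1.448],
       [ 0.954,  0.202, -0.224,  0.322],
       [-0.007, -0.727, -0.686,  1.019],
       [ 0.   ,  0.   ,  0.   ,  1.   ]])}
{'fx': np.float64(620.375), 'fy': np.float64(620.375), 'cx': np.float64(317.396), 'cy': np.float64(243.02), 'T': array([[ 0.974, -0.139,  0.179,  0.36 ],
       [-0.227, -0.601,  0.767, -0.9  ],
       [ 0.   , -0.787, -0.617,  0.882],
       [ 0.   ,  0.   ,  0.   ,  1.   ]])}
{'fx': np.float64(423.581), 'fy': np.float64(423.581), 'cx': np.float64(317.476), 'cy': np.float64(236.147), 'hand_eye': array([[ 0.   , -0.965, -0.264,  0.068],
       [ 1.   ,  0.   ,  0.   ,  0.   ],
       [-0.   , -0.264,  0.965, -0.165],
       [ 0.   ,  0.   ,  0.   ,  1.   ]])}
```

View pics/scene0.png

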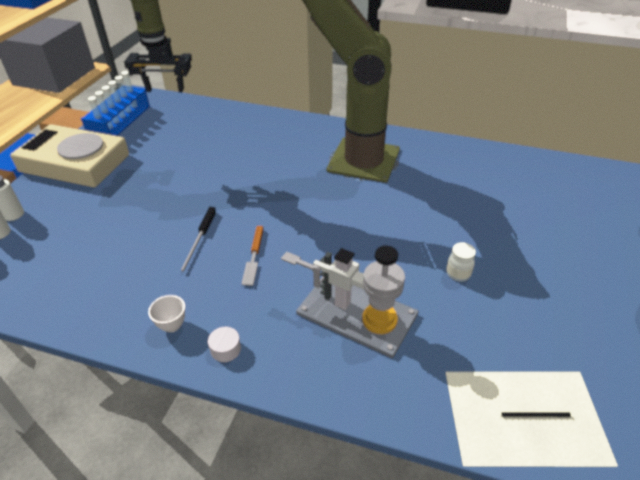

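View pics/side0.png

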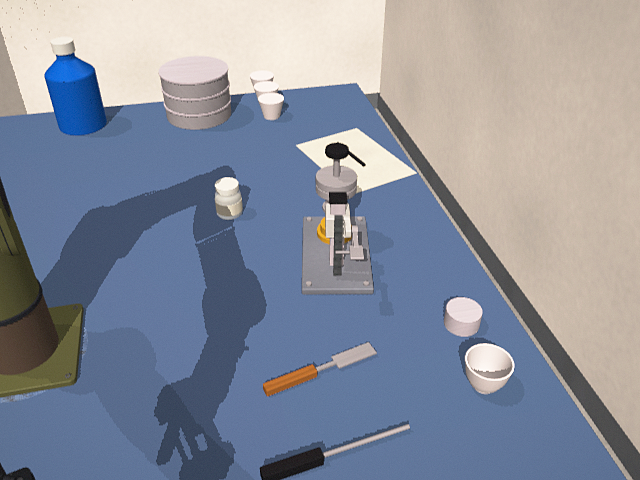

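The scene view shows the rod's handle at about (210,218) and its tip at (184,271). The side view shows the handle at (292,464) and the tip at (409,427), with the stand to the right of the arm's shadow. The detections agree with both pictures, so next I'll work out the headings of the rod and the stand.

```bash
cat > h.py <<'E'
import numpy as np,cv2
from plant import manip
def ray(c,u,v,z):
    p=manip.camera_params(c);d=p["T"][:3,:3]@np.array([(u-p["cx"])/p["fx"],(v-p["cy"])/p["fy"],1]);o=p["T"][:3,3]
    return o+d*(z-o[2])/d[2]
def proj(c,X):
    p=manip.camera_params(c);q=np.linalg.inv(p["T"])@np.append(X,1);return np.array([p["fx"]*q[0]/q[2]+p["cx"],p["fy"]*q[1]/q[2]+p["cy"]])
E
python3 - <<'E'
from h import *
from scipy.spatial.transform import Rotation as R
for c in ["scene","side"]:
    manip.get_image(c)
    for lab in ["rod_grip","pawl_tab","carriage"]:
        r=manip.trace(lab,c)
        if not r: print(c,lab,"none");continue
        m=r[0]["region"];v,u=np.nonzero(m);print(c,lab,r[0]["score"],m.sum(),u.min(),u.max(),v.min(),v.max())
        if lab=="rod_grip":
            P=np.array([ray(c,a,b,.013)[:2] for a,b in zip(u,v)]);
            x,y,vx,vy=0,0,0,0
            l=cv2.fitLine(P.astype(np.float32),cv2.DIST_HUBER,0,.001,.001).ravel()
            d=l[:2]*np.sign(l[0]);t=(P-l[2:])@d
            print("yaw",np.degrees(np.arctan2(d[1],d[0])),"start",l[2:]+d*t.min(),"end",l[2:]+d*t.max(),np.ptp(t))
im=manip.get_image("side");cv2.imwrite("pics/z1.png",cv2.resize(im[130:310,250:430],None,fx=3.3,fy=3.3,interpolation=cv2.INTER_CUBIC))
im=manip.get_image("scene");cv2.imwrite("pics/z2.png",cv2.resize(im[230:360,270:430],None,fx=4.5,fy=4.5,interpolation=cv2.INTER_CUBIC))
s=manip.get_state();Rm=R.from_rotvec(s["orientation"]).as_matrix();print(Rm.round(3),s["clock"])
E
```

```text
scene rod_grip 0.81 295 182 215 207 270
yaw 8.698792 start [ 0.38901595 -0.36620711] end [ 0.64796014 -0.32658866] 0.2619574658666467
scene pawl_tab 0.9 420 281 322 253 287
scene carriage 0.68 3009 283 404 245 309
side rod_grip 0.94 1677 260 408 425 479
yaw 7.7297316 start [ 0.3942068  -0.36534682] end [ 0.64652523 -0.33109869] 0.25463214782072335
side pawl_tab 0.65 361 336 363 226 259
side carriage 0.71 2102 315 362 143 257
[[ 0.968  0.25   0.   ]
 [ 0.25  -0.968 -0.   ]
 [ 0.     0.    -1.   ]] 1.0
```

View pics/z1.png

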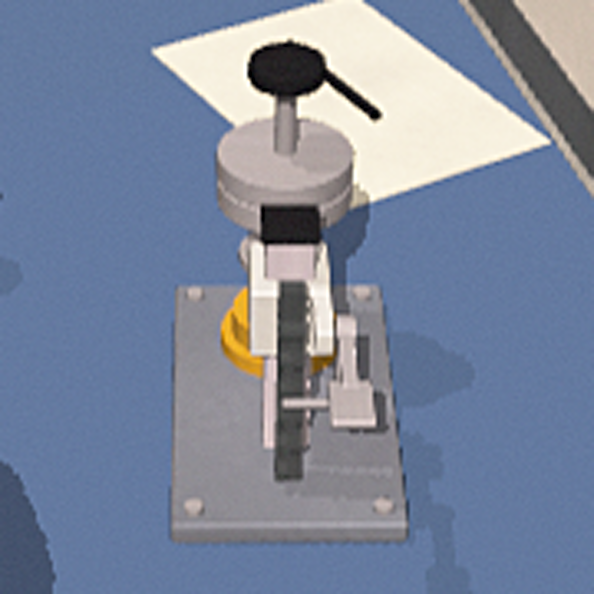

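View pics/z2.png

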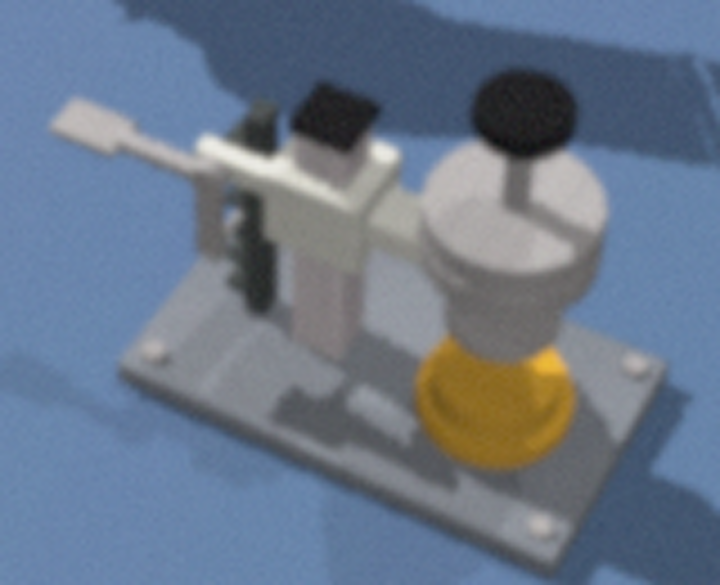

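The zooms show the tab at about (352,400) in the side crop and (90,120) in the scene crop. Its arm runs to the pivot at the carriage bar. The dark rack stands nearer the column on the robot's side. I'll triangulate what could get in the rod's way and get the stand's heading.

```bash
python3 - <<'E'
from h import *
S=lambda u,v:(250+u/3.3,130+v/3.3); C=lambda u,v:(270+u/4.5,230+v/4.5)
# base corners ; side: near-left (172,528) near-right(408,528) top edges, far-left(177,287) far-right(383,287)
for n,p in dict(nl=(172,528),nr=(408,528),fl=(177,287),fr=(383,287)).items(): print("side",n,ray("side",*S(*p),.012).round(4))
for n,p in dict(a=(122,365),b=(552,562),c=(664,368)).items(): print("scene",n,ray("scene",*C(*p),.012).round(4))
def tri(ps,pc):
    P=[]
    for c,p in (("side",ps),("scene",pc)):
        q=manip.camera_params(c);K=np.array([[q["fx"],0,q["cx"]],[0,q["fy"],q["cy"]],[0,0,1]]);P.append(K@np.linalg.inv(q["T"])[:3])
    X=cv2.triangulatePoints(P[0],P[1],np.float64(ps).reshape(2,1),np.float64(pc).reshape(2,1)).ravel();return X[:3]/X[3]
print("racktop",tri(S(291,283),C(262,108)).round(4))
print("tab",tri(S(354,400),C(95,125)).round(4))
print("button",tri(S(288,68),C(525,110)).round(4))
print("columntop",tri(S(290,215),C(335,115)).round(4))
E
```

```text
side nl [0.5455 0.0345 0.012 ]
side nr [0.6898 0.001  0.012 ]
side fl [0.6029 0.2873 0.012 ]
side fr [0.7489 0.2534 0.012 ]
scene a [0.6882 0.0068 0.012 ]
scene b [0.7435 0.2554 0.012 ]
scene c [0.6037 0.2869 0.012 ]
racktop [0.627  0.0666 0.166 ]
tab [ 0.6419 -0.0204  0.1417]
button [0.6588 0.2042 0.2335]
columntop [0.6378 0.1089 0.1851]
```

Call:
carry_out([
  {"travel": [0.04, 0.035, 0], "yaw": -2, "claw": -1},
  {"travel": [0.04, 0.035, 0], "yaw": -2, "claw": -1},
  {"travel": [0.04, 0.035, 0], "yaw": -2.5, "claw": -1},
  {"travel": [0.04, 0.035, 0], "yaw": 0, "claw": -1},
  {"travel": [0.04, 0.035, 0], "yaw": 0, "claw": -1},
], squeeze=40)

```text
clock: 1.62
tcp_pos: [0.3577, -0.4291, 0.2199]
orientation: [3.133, 0.219, 0.001]
wrist_force: [1.0, -0.8, -0.2]
finger_gap: 0.088
```

Call:
carry_out([
  {"travel": [0.04, 0.035, 0], "yaw": 0, "claw": -1},
  {"travel": [0.037, 0.035, 0], "yaw": 0, "claw": -1},
  {"travel": [0.02, 0.008, -0.04], "yaw": 0, "claw": -1},
  {"travel": [0, 0, -0.04], "yaw": 0, "claw": -1},
  {"travel": [0, 0, 0], "yaw": 0, "claw": -1},
])

```text
clock: 2.25
tcp_pos: [0.4516, -0.3507, 0.1375]
orientation: [-3.13, -0.22, 0.008]
wrist_force: [-0.5, -0.2, 0.2]
finger_gap: 0.0882
```

```bash
cat >> h.py <<'E'
from scipy.spatial.transform import Rotation as R
def st():
    s=manip.get_state();Rm=R.from_rotvec(s["orientation"]).as_matrix()
    print("t",round(float(s["clock"]),2),"tcp",s["tcp_pos"].round(4),"yaw",np.degrees(np.arctan2(Rm[1,0],Rm[0,0])).round(2),"tilt",Rm[:,2].round(3),"F",s["wrist_force"].round(2),"M",s["moment"].round(2),"gap",round(float(s["finger_gap"]),4));return s,Rm
def wray(s,Rm,u,v,z):
    p=manip.camera_params("wrist");H=p["hand_eye"];o=s["tcp_pos"]+Rm@H[:3,3];d=Rm@H[:3,:3]@np.array([(u-p["cx"])/p["fx"],(v-p["cy"])/p["fy"],1]);return o+d*(z-o[2])/d[2]
E
python3 - <<'E'
from h import *
s,Rm=st()
im=manip.get_image("wrist");cv2.imwrite("pics/w1.png",im)
for r in manip.mark_of("rod_grip","wrist")[:2]: print(r["at"].round(4) if hasattr(r["at"],'round') else r["at"],r["score"])
r=manip.trace("rod_grip","wrist")
if r:
    v,u=np.nonzero(r[0]["region"]);P=np.array([wray(s,Rm,a,b,.02)[:2] for a,b in zip(u,v)],np.float32)
    l=cv2.fitLine(P,cv2.DIST_HUBER,0,.001,.001).ravel();print(np.degrees(np.arctan2(l[1],l[0])),l,P.min(0),P.max(0))
E
```

```text
t 2.25 tcp [ 0.4516 -0.3507  0.1375] yaw 8.03 tilt [-0.005  0.003 -1.   ] F [-0.49 -0.2   0.2 ] M [0.01 0.02 0.03] gap 0.0882
[0.4431, -0.3558, 0.0104] 0.69Traceback (most recent call last):
  File "<stdin>", line 7, in <module>
  File "h.py", line 13, in wray
    p=manip.camera_params("wrist");H=p["hand_eye"];o=s["tcp_pos"]+Rm@H[:3,3];d=Rm@H[:3,:3]@np.array([(u-p["cx"])/p["fx"],(v-p["cy"])/p["fy"],1]);return o+d*(z-o[2])/d[2]
ValueError: time passes only in moves, steps and waits
```

View pics/w1.png

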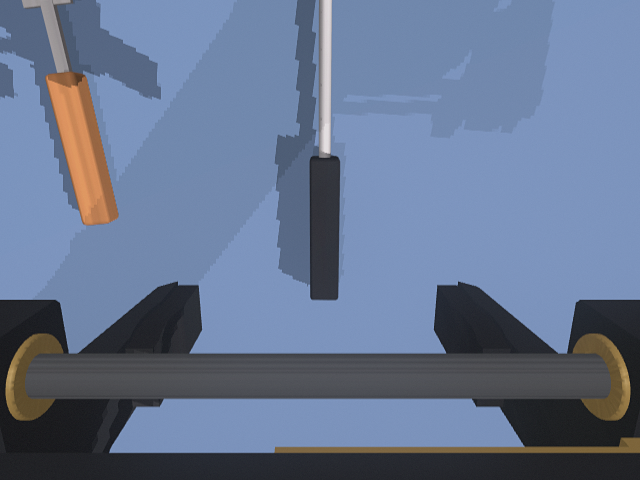

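The wrist view shows the handle between the fingers, spanning columns 310–339 and rows 157–299. The rod runs straight up at about column 325, so the jaws are aligned with it.

```bash
python3 - <<'E'
from h import *
s,Rm=st()
for p in [(324.5,159),(324.5,298)]: print(wray(s,Rm,*p,.024).round(4))
print(wray(s,Rm,325,5,.016).round(4))
E
```

```text
t 2.4 tcp [ 0.4539 -0.3532  0.1412] yaw 7.93 tilt [ 0.002 -0.002 -1.   ] F [ 0.42 -0.5  -0.25] M [ 0.01 -0.02 -0.01] gap 0.0881
[ 0.4977 -0.352   0.024 ]
[ 0.3999 -0.3661  0.024 ]
[ 0.5902 -0.3391  0.016 ]
```

Call:
carry_out([
  {"travel": [0, -0.002, -0.04], "yaw": 0, "claw": -1},
  {"travel": [0, 0, -0.04], "yaw": 0, "claw": -1},
  {"travel": [0, 0, -0.025], "yaw": 0, "claw": -1},
  {"travel": [0, 0, -0.014], "yaw": 0, "claw": -1},
  {"travel": [0, 0, 0], "yaw": 0, "claw": -1},
])

```text
clock: 3.02
tcp_pos: [0.4536, -0.3546, 0.0212]
orientation: [3.133, 0.218, 0.001]
wrist_force: [0.6, -0.4, 1.2]
finger_gap: 0.0883
```

Call:
carry_out([
  {"travel": [0, 0, 0], "yaw": 0, "claw": 1},
  {"travel": [0, 0, 0], "yaw": 0, "claw": 1},
  {"travel": [0, 0, 0], "yaw": 0, "claw": 1},
  {"travel": [0, 0, 0], "yaw": 0, "claw": 1},
  {"travel": [0, 0, 0], "yaw": 0, "claw": 1},
], squeeze=45)

```text
clock: 3.65
tcp_pos: [0.4534, -0.3542, 0.0208]
orientation: [3.134, 0.219, 0.0]
wrist_force: [-0.1, -0.0, 0.4]
finger_gap: 0.0405
```

Call:
carry_out([
  {"travel": [0, 0, 0], "yaw": 0, "claw": 1},
  {"travel": [0, 0, 0], "yaw": 0, "claw": 1},
  {"travel": [0, 0, 0], "yaw": 0, "claw": 1},
  {"travel": [0, 0, 0], "yaw": 0, "claw": 1},
  {"travel": [0, 0, 0], "yaw": 0, "claw": 1},
])

```text
clock: 4.28
tcp_pos: [0.4533, -0.3541, 0.0207]
orientation: [3.134, 0.219, -0.0]
wrist_force: [0.1, -0.2, 0.4]
finger_gap: 0.0006
```

Call:
carry_out([
  {"travel": [0, 0, 0.02], "yaw": 0, "claw": 1},
  {"travel": [0, 0, 0.03], "yaw": 0, "claw": 1},
  {"travel": [0, 0, 0.03], "yaw": 0, "claw": 1},
  {"travel": [0, 0, 0.01], "yaw": 0, "claw": 1},
  {"travel": [0, 0, 0], "yaw": 0, "claw": 1},
])

```text
clock: 4.9
tcp_pos: [0.4535, -0.3543, 0.1109]
orientation: [3.133, 0.219, 0.001]
wrist_force: [-0.3, -0.1, 0.0]
finger_gap: 0.0002
```

```bash
python3 - <<'E'
from h import *
s,Rm=st()
im=manip.get_image("wrist");cv2.imwrite("pics/w2.png",im)
im=manip.get_image("side");cv2.imwrite("pics/s2.png",im)
E
```

```text
t 4.9 tcp [ 0.4535 -0.3543  0.1109] yaw 7.98 tilt [ 0.001 -0.    -1.   ] F [-0.26 -0.07  0.01] M [-0.01 -0.05  0.04] gap 0.0002
```

View pics/w2.png

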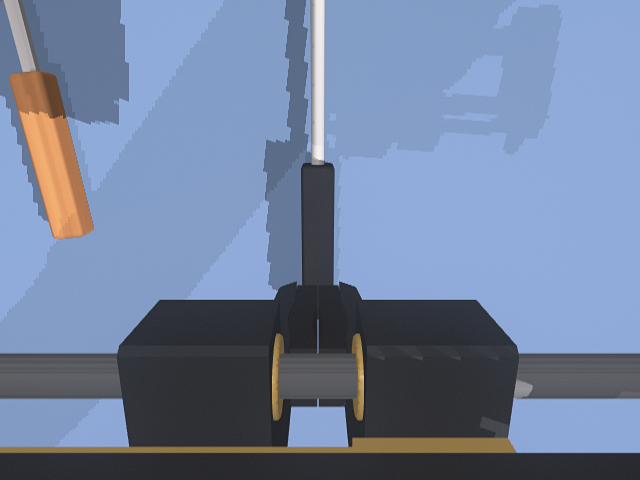

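View pics/s2.png

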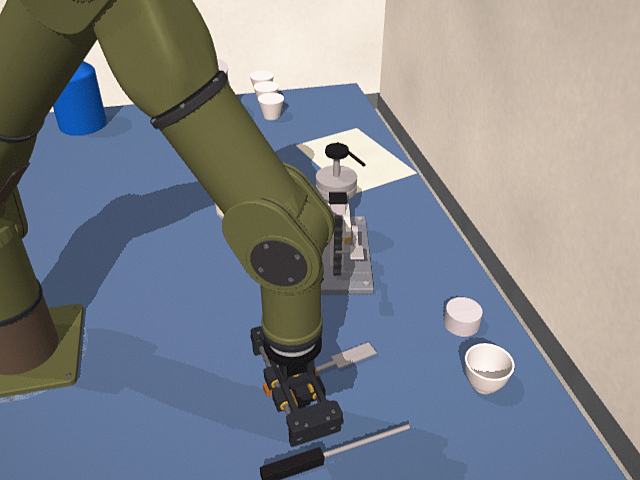

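The fingers shut on nothing: the gap reads 0.0002 and the side view still shows the rod on the bench at (292,464). I'll find the offset before trying again.

```bash
python3 - <<'E'
from h import *
s,Rm=st()
print("front, rodfar",wray(s,Rm,318,164,.024).round(4),wray(s,Rm,317,5,.016).round(4))
t=s["tcp_pos"]
print("side tcp",proj("side",t),"tip",proj("side",t-[0,0,.017]),"grip",proj("side",[.4425,-.3545,.012]), "scene tip",proj("scene",t-[0,0,.017]))
print("side handle front/rear top",ray("side",322,455,.024),ray("side",264,470,.024),"rod tip",ray("side",409,427,.012))
print(manip.mark_of("rod_grip","side")[:1])
cv2.imwrite("pics/s3.png",cv2.resize(manip.get_image("side")[300:480,220:440],None,fx=3.3,fy=3.3))
cv2.imwrite("pics/c3.png",cv2.resize(manip.get_image("scene")[150:330,120:320],None,fx=3.3,fy=3.3))
E
```

```text
t 5.0 tcp [ 0.4527 -0.3537  0.1097] yaw 7.99 tilt [-0.001  0.001 -1.   ] F [-0.04  0.22  0.23] M [0.   0.03 0.  ] gap 0.0006
front, rodfar [ 0.4954 -0.348   0.024 ] [ 0.5805 -0.3354  0.016 ]
side tcp [294.28347927 424.53336036] tip [294.54082777 431.47583059] grip [289.36934039 464.1566636 ] scene tip [202.48374464 199.73767716]
side handle front/rear top [ 0.49402372 -0.35791258  0.024     ] [ 0.4017016  -0.36302086  0.024     ] rod tip [ 0.64772806 -0.33210325  0.012     ]
[{'at': [0.4431, -0.3541, 0.0144], 'score': 0.83}]
```

View pics/s3.png

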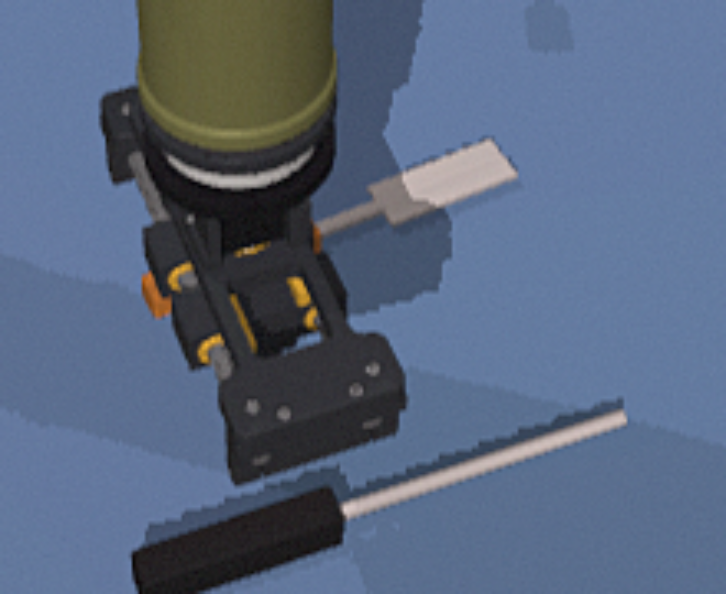

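View pics/c3.png

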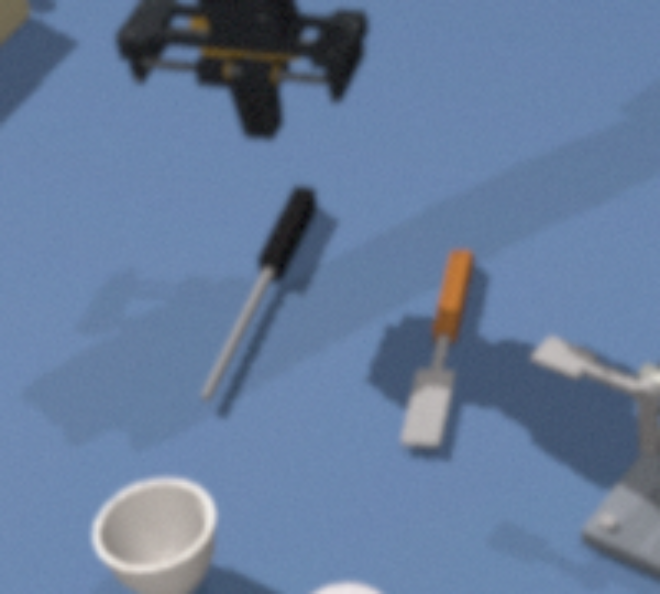

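```bash
python3 - <<'E'
from plant import manip
print([a for a in dir(manip) if a[0]!='_'],manip.tips_ahead)
E
```

```text
['IKError', 'camera_params', 'get_image', 'get_state', 'hand_in', 'mark_of', 'spot_in', 'tips_ahead', 'trace'] 0.017
```

Three things agree that the fingertips sit about 15 mm behind the reported TCP, not 17 mm ahead of it:
- In the wrist view, the tip spacing puts the tips at 0.16 m depth, where the spec predicts 0.19 m.
- In the scene view, the tips appear about 9 px too high.
- The grasp closed above the 24 mm handle.

I'll reopen the gripper and go lower, watching the force.

Call:
carry_out([
  {"travel": [0, 0, 0], "yaw": 0, "claw": -0.2},
  {"travel": [0, 0, 0], "yaw": 0, "claw": -0.2},
  {"travel": [0, 0, 0], "yaw": 0, "claw": -0.2},
  {"travel": [0, 0, 0], "yaw": 0, "claw": -0.2},
  {"travel": [0, 0, 0], "yaw": 0, "claw": -0.2},
])

```text
clock: 5.78
tcp_pos: [0.4534, -0.3542, 0.1108]
orientation: [3.134, 0.219, 0.0]
wrist_force: [0.3, -0.1, -0.6]
finger_gap: 0.0488
```

Call:
carry_out([
  {"travel": [0, 0, 0], "yaw": 0, "claw": -0.2},
  {"travel": [0, 0, -0.03], "yaw": 0, "claw": -0.2},
  {"travel": [0, 0, -0.03], "yaw": 0, "claw": -0.2},
  {"travel": [0, 0, -0.02], "yaw": 0, "claw": -0.2},
  {"travel": [0, 0, 0], "yaw": 0, "claw": -0.2},
])

```text
clock: 6.4
tcp_pos: [0.4524, -0.3535, 0.0295]
orientation: [-3.132, -0.219, 0.004]
wrist_force: [-0.1, -0.6, -0.4]
finger_gap: 0.0523
```

```bash
python3 - <<'E'
from h import *
s,Rm=st()
cv2.imwrite("pics/w4.png",manip.get_image("wrist"))
cv2.imwrite("pics/s4.png",cv2.resize(manip.get_image("side")[300:480,220:440],None,fx=3.3,fy=3.3))
E
```

```text
t 6.4 tcp [ 0.4524 -0.3535  0.0295] yaw 8.0 tilt [-0.002  0.002 -1.   ] F [-0.11 -0.61 -0.44] M [0.02 0.03 0.04] gap 0.0523
```

View pics/w4.png

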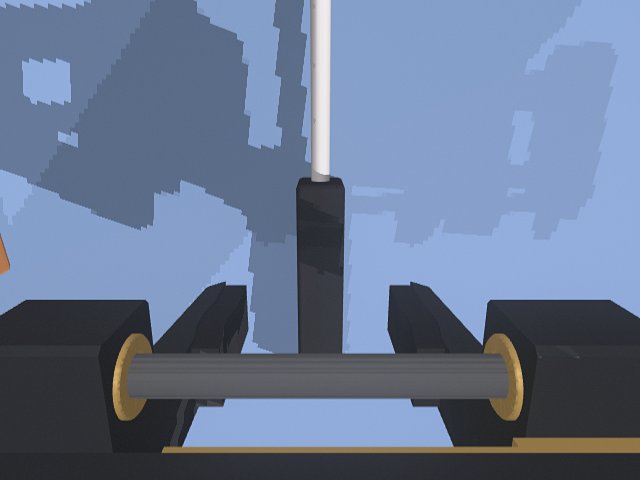

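View pics/s4.png

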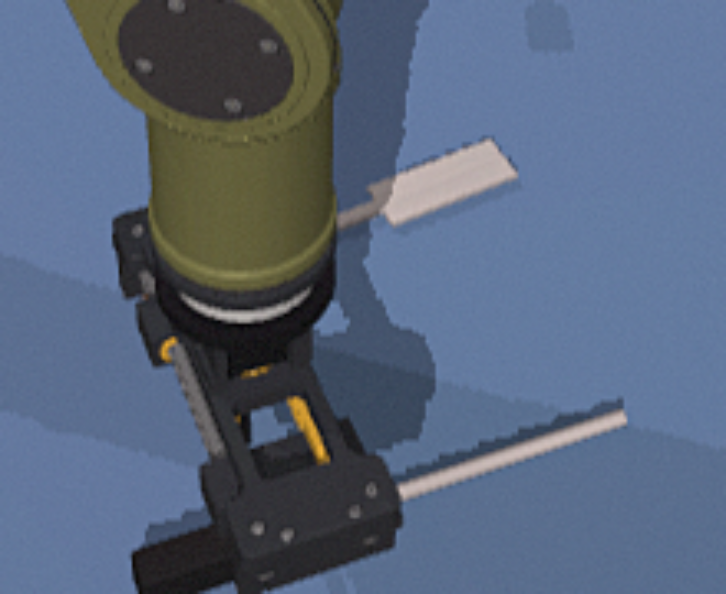

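Call:
carry_out([
  {"travel": [0, 0, -0.015], "yaw": 0, "claw": -0.2},
  {"travel": [0, 0, -0.01], "yaw": 0, "claw": -0.2},
  {"travel": [0, 0, -0.008], "yaw": 0, "claw": -0.2},
  {"travel": [0, 0, 0], "yaw": 0, "claw": -0.2},
])

```text
clock: 7.0
tcp_pos: [0.4529, -0.3538, -0.003]
orientation: [-3.133, -0.219, 0.002]
wrist_force: [-0.6, -1.0, -0.0]
finger_gap: 0.0527
```

Call:
carry_out([
  {"travel": [0, 0, -0.004], "yaw": 0, "claw": -0.2},
  {"travel": [0, 0, -0.004], "yaw": 0, "claw": -0.2},
  {"travel": [0, 0, 0], "yaw": 0, "claw": -0.2},
])

```text
clock: 7.38
tcp_pos: [0.4532, -0.354, -0.0105]
orientation: [-3.134, -0.219, 0.0]
wrist_force: [0.9, -0.2, 0.2]
finger_gap: 0.0529
```

```bash
python3 - <<'E'
from h import *
s,Rm=st()
cv2.imwrite("pics/w5.png",manip.get_image("wrist"))
E
```

```text
t 7.38 tcp [ 0.4532 -0.354  -0.0105] yaw 7.99 tilt [-0.  0. -1.] F [ 0.87 -0.17  0.23] M [ 0.03  0.03 -0.05] gap 0.0529
```

View pics/w5.png

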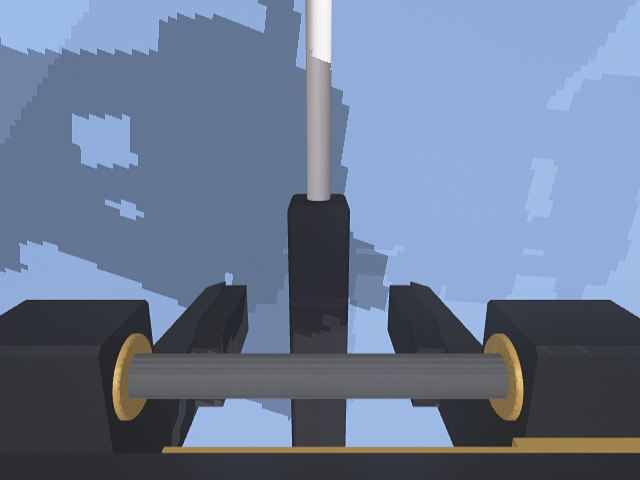

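The handle top (columns 288–349) now reads nearer than the fingertips, so the tips are about 17 mm below it. Closing now.

Call:
carry_out([
  {"travel": [0, 0, 0], "yaw": 0, "claw": 1},
  {"travel": [0, 0, 0], "yaw": 0, "claw": 1},
  {"travel": [0, 0, 0], "yaw": 0, "claw": 1},
  {"travel": [0, 0, 0], "yaw": 0, "claw": 1},
  {"travel": [0, 0, 0], "yaw": 0, "claw": 1},
], squeeze=45)

```text
clock: 8.05
tcp_pos: [0.4534, -0.3542, -0.0102]
orientation: [3.134, 0.219, 0.0]
wrist_force: [0.5, -0.7, 0.1]
finger_gap: 0.0192
```

Call:
carry_out([
  {"travel": [0, 0, 0], "yaw": 0, "claw": 1},
  {"travel": [0, 0, 0.01], "yaw": 0, "claw": 1},
  {"travel": [0, 0, 0.03], "yaw": 0, "claw": 1},
  {"travel": [0, 0, 0.03], "yaw": 0, "claw": 1},
  {"travel": [0, 0, 0], "yaw": 0, "claw": 1},
])

```text
clock: 8.68
tcp_pos: [0.4547, -0.3552, 0.0622]
orientation: [3.131, 0.218, 0.006]
wrist_force: [-0.4, 0.2, -1.9]
finger_gap: 0.0195
```

```bash
python3 - <<'E'
from h import *
s,Rm=st()
cv2.imwrite("pics/w6.png",manip.get_image("wrist"))
cv2.imwrite("pics/s6.png",cv2.resize(manip.get_image("side")[300:480,220:440],None,fx=3.3,fy=3.3))
E
```

```text
t 8.68 tcp [ 0.4547 -0.3552  0.0622] yaw 7.97 tilt [ 0.004 -0.003 -1.   ] F [-0.44  0.19 -1.89] M [-0.03  0.05 -0.02] gap 0.0195
```

View pics/w6.png

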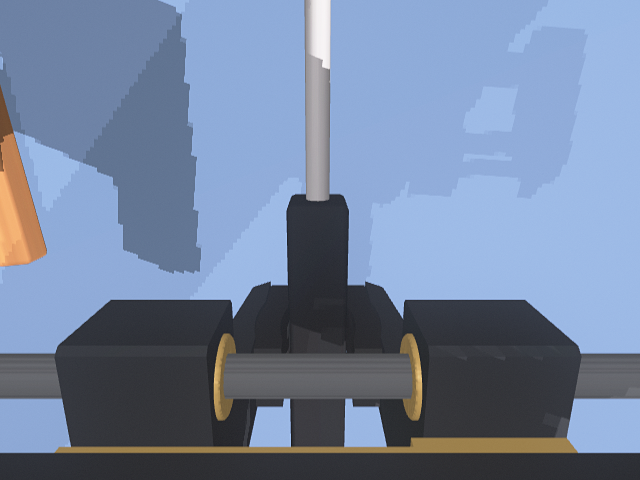

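View pics/s6.png

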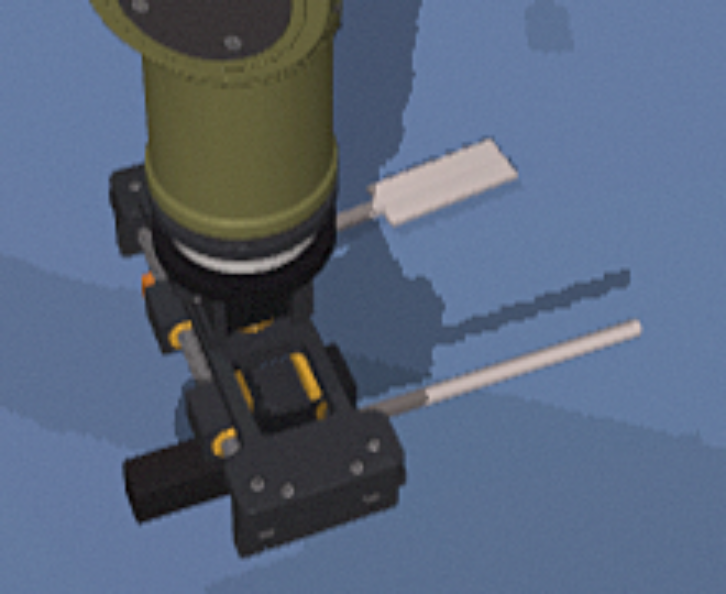

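The rod is held with a 19.5 mm gap, its tip clear of the bench, and it lies straight in the wrist view at column 317. The rod axis is at TCP z + 0.022. Next I'll carry it to a spot right of the tab, turned to the stand's heading of −13°.

Call:
carry_out([
  {"travel": [0.003, 0.042, 0.01], "yaw": -3, "claw": 1},
  {"travel": [0.004, 0.042, 0.01], "yaw": -3, "claw": 1},
  {"travel": [0.004, 0.042, 0.01], "yaw": -3, "claw": 1},
  {"travel": [0.004, 0.042, 0.006], "yaw": -3, "claw": 1},
  {"travel": [0.004, 0.042, 0], "yaw": -3, "claw": 1},
])

```text
clock: 9.4
tcp_pos: [0.472, -0.1427, 0.0951]
orientation: [-3.136, 0.195, 0.002]
wrist_force: [0.6, -0.2, -1.3]
finger_gap: 0.0198
```

Call:
carry_out([
  {"travel": [0.003, 0.042, 0], "yaw": -3, "claw": 1},
  {"travel": [0.003, 0.042, 0], "yaw": -3, "claw": 1},
  {"travel": [0, 0, 0], "yaw": 0, "claw": 1},
  {"travel": [0, 0, 0], "yaw": 0, "claw": 1},
])

```text
clock: 9.9
tcp_pos: [0.4778, -0.0608, 0.0951]
orientation: [3.12, -0.356, -0.002]
wrist_force: [0.3, -0.6, -1.3]
finger_gap: 0.0195
```

```bash
python3 - <<'E'
from h import *
s,Rm=st()
cv2.imwrite("pics/w7.png",manip.get_image("wrist"))
cv2.imwrite("pics/s7.png",cv2.resize(manip.get_image("side")[130:330,230:450],None,fx=3,fy=3,interpolation=cv2.INTER_CUBIC))
cv2.imwrite("pics/c7.png",cv2.resize(manip.get_image("scene")[190:360,220:430],None,fx=3.5,fy=3.5,interpolation=cv2.INTER_CUBIC))
x=np.array([np.cos(np.radians(13)),-np.sin(np.radians(13)),0])
t=s["tcp_pos"]+[0,0,.022]+x*.195
for c in("side","scene"):
    print(c,"rodtip exp",t.round(4),proj(c,t).round(1))
    for r in manip.mark_of("pawl_tab",c)[:1]: print(r)
E
```

```text
t 9.9 tcp [ 0.4778 -0.0608  0.0951] yaw -13.01 tilt [-0.002 -0.001 -1.   ] F [ 0.34 -0.57 -1.3 ] M [-0.02  0.03  0.02] gap 0.0195
side rodtip exp [ 0.6678 -0.1046  0.1171] [382.4 287.3]
{'at': [0.6388, -0.0209, 0.1411], 'score': 0.84}
scene rodtip exp [ 0.6678 -0.1046  0.1171] [253.9 265.6]
{'at': [0.642, -0.0213, 0.1405], 'score': 0.76}
```

View pics/s7.png

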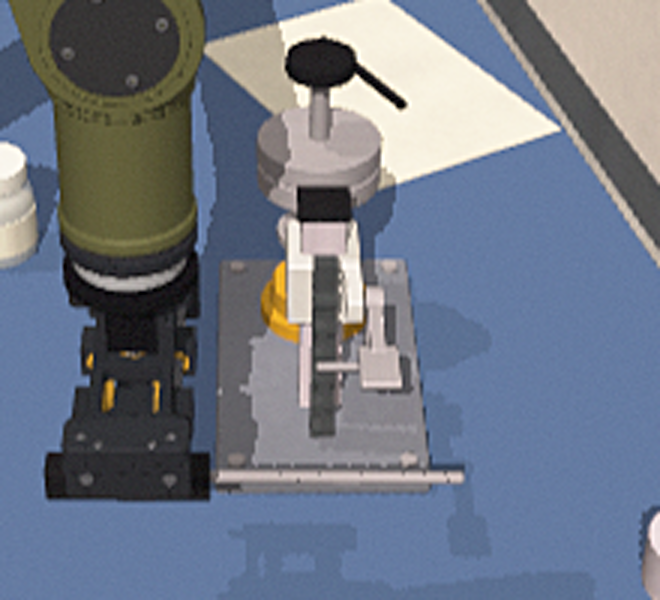

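View pics/c7.png

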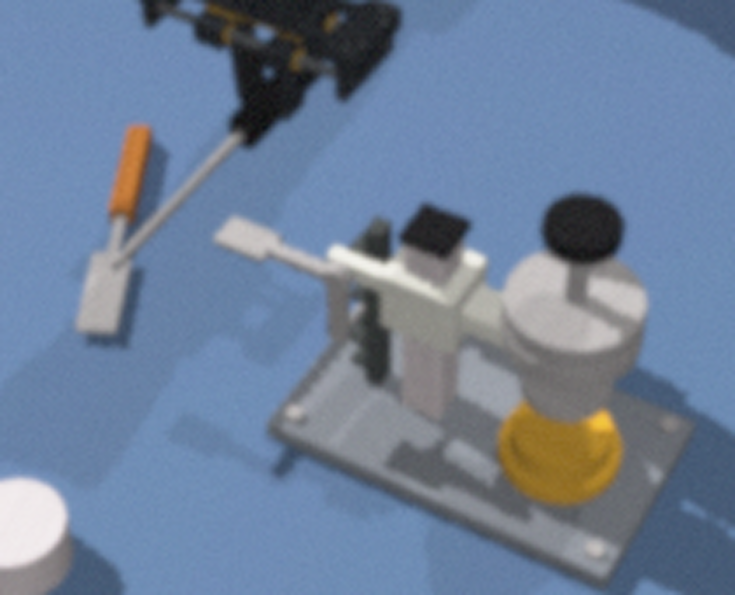

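View pics/w7.png

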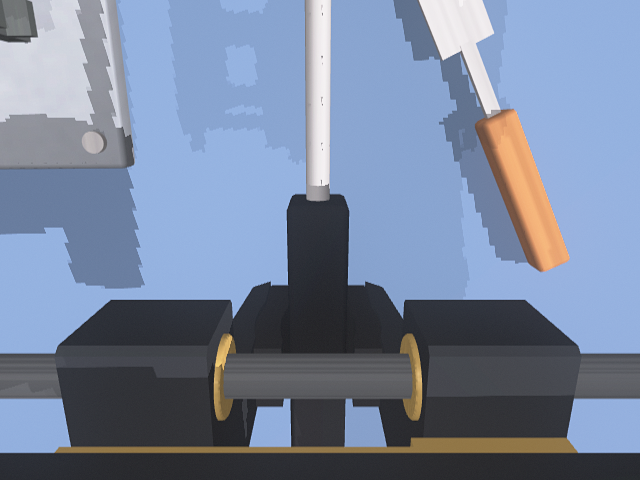

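Rod tip is seen at (384.7,289.3) in the side view, against (382.4,287.3) predicted, and at (253.7,264.9) in the scene view, against (253.9,265.6). The geometry holds, so I'll slide the rod under the tab.

Call:
carry_out([
  {"travel": [0, 0.025, 0], "yaw": 0, "claw": 1},
  {"travel": [0, 0.025, 0], "yaw": 0, "claw": 1},
  {"travel": [0.001, 0.018, 0], "yaw": 0, "claw": 1},
  {"travel": [0, 0.008, 0], "yaw": 0, "claw": 1},
  {"travel": [0, 0, 0], "yaw": 0, "claw": 1},
])

```text
clock: 10.78
tcp_pos: [0.4794, 0.0156, 0.0957]
orientation: [3.121, -0.356, 0.0]
wrist_force: [0.1, -0.1, -1.6]
finger_gap: 0.0196
```

```bash
python3 - <<'E'
from h import *
s,Rm=st()
cv2.imwrite("pics/s8.png",cv2.resize(manip.get_image("side")[130:330,230:450],None,fx=3,fy=3,interpolation=cv2.INTER_CUBIC))
cv2.imwrite("pics/c8.png",cv2.resize(manip.get_image("scene")[190:360,220:430],None,fx=3.5,fy=3.5,interpolation=cv2.INTER_CUBIC))
E
```

```text
t 10.78 tcp [0.4794 0.0156 0.0957] yaw -13.01 tilt [ 0. -0. -1.] F [ 0.05 -0.1  -1.57] M [-0.   -0.   -0.03] gap 0.0196
```

View pics/s8.png

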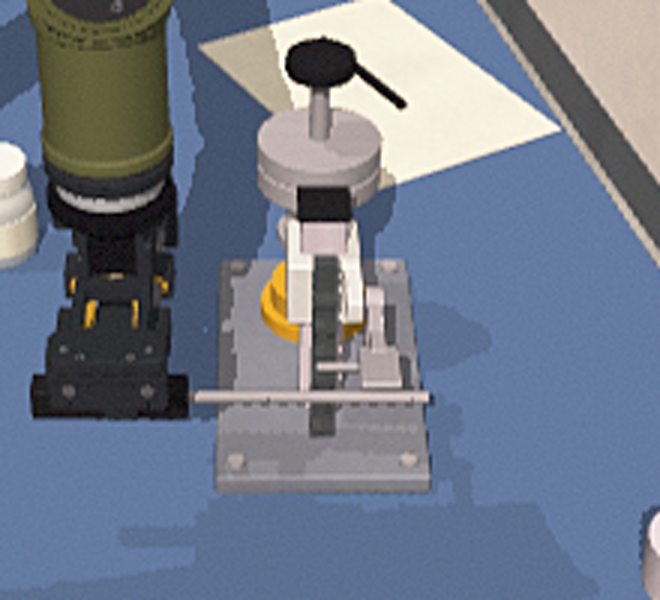

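View pics/c8.png

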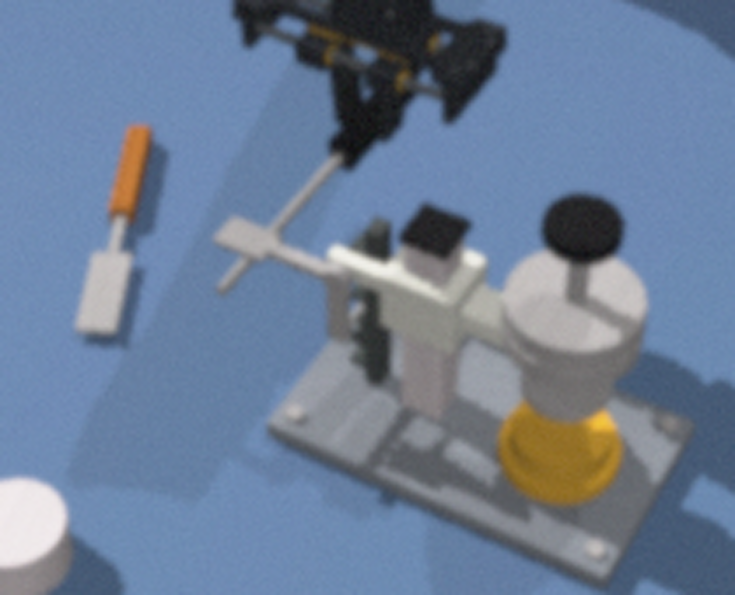

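The rod passes under the tab and its tip sticks out beyond it, at (430,397) in the side crop and (222,290) in the scene crop. Lifting now, shifting left as the tab swings.

Call:
carry_out([
  {"travel": [0, 0, 0.012], "yaw": 0, "claw": 1},
  {"travel": [0, 0, 0.01], "yaw": 0, "claw": 1},
  {"travel": [0, 0, 0.01], "yaw": 0, "claw": 1},
  {"travel": [0, 0.001, 0.01], "yaw": 0, "claw": 1},
  {"travel": [0.001, 0.003, 0.01], "yaw": 0, "claw": 1},
])

```text
clock: 11.5
tcp_pos: [0.4803, 0.0199, 0.1485]
orientation: [3.121, -0.356, -0.0]
wrist_force: [-0.0, -0.3, -1.2]
finger_gap: 0.0196
```

Call:
carry_out([
  {"travel": [0.001, 0.003, 0.008], "yaw": 0, "claw": 1},
  {"travel": [0.001, 0.004, 0.007], "yaw": 0, "claw": 1},
  {"travel": [0, 0.003, 0.006], "yaw": 0, "claw": 1},
  {"travel": [0, 0, 0], "yaw": 0, "claw": 1},
])

```text
clock: 12.0
tcp_pos: [0.4827, 0.0303, 0.1691]
orientation: [-3.121, 0.355, -0.001]
wrist_force: [0.1, 0.5, -1.2]
finger_gap: 0.0197
```

```bash
python3 - <<'E'
from h import *
s,Rm=st()
cv2.imwrite("pics/s9.png",cv2.resize(manip.get_image("side")[130:330,230:450],None,fx=3,fy=3,interpolation=cv2.INTER_CUBIC))
cv2.imwrite("pics/c9.png",cv2.resize(manip.get_image("scene")[190:360,220:430],None,fx=3.5,fy=3.5,interpolation=cv2.INTER_CUBIC))
for c in("side","scene"):
    for r in manip.mark_of("pawl_tab",c)[:1]: print(r)
E
```

```text
t 12.0 tcp [0.4827 0.0303 0.1691] yaw -12.97 tilt [ 0.001  0.    -1.   ] F [ 0.1   0.49 -1.23] M [ 0.05  0.   -0.  ] gap 0.0197
{'at': [0.6425, 0.0026, 0.192], 'score': 0.66}
{'at': [0.6451, -0.0005, 0.1923], 'score': 0.93}
```

View pics/s9.png

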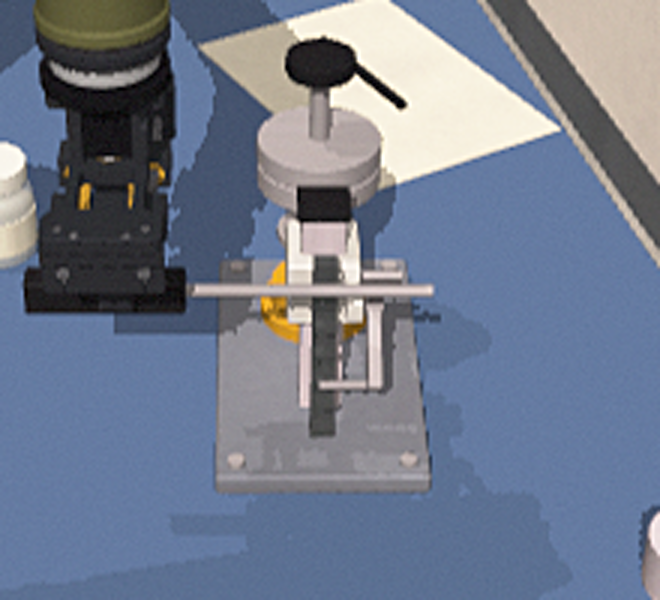

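View pics/c9.png

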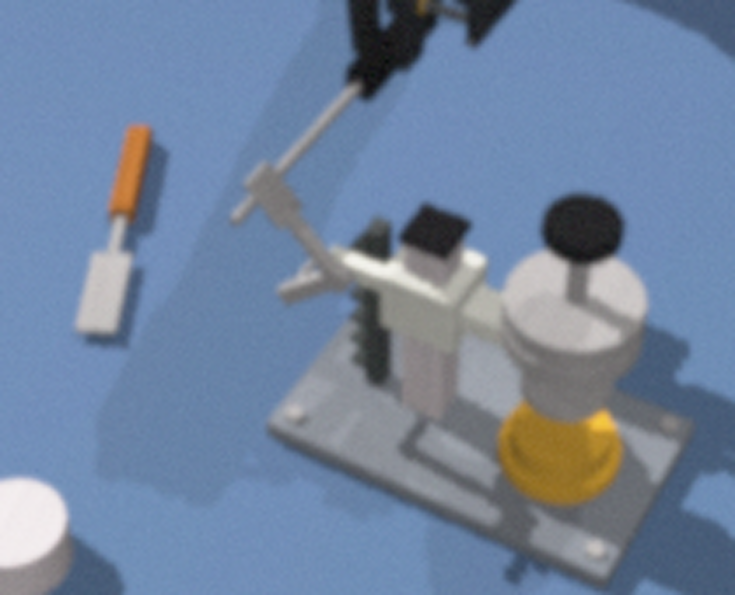

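The tab has risen about 51 mm, so the pawl is at about 0.8 rad. Both pictures show it tilted up with its nose swung clear of the rack. I'll back the rod out sideways, between the tab and the nose arm, and take it back to where it lay.

Call:
carry_out([
  {"travel": [-0.005, -0.02, 0], "yaw": 0, "claw": 1},
  {"travel": [-0.009, -0.04, 0], "yaw": 0, "claw": 1},
  {"travel": [-0.01, -0.045, 0], "yaw": 0, "claw": 1},
  {"travel": [-0.004, -0.045, 0], "yaw": 3, "claw": 1},
  {"travel": [-0.001, -0.045, 0], "yaw": 3, "claw": 1},
])

```text
clock: 12.82
tcp_pos: [0.4528, -0.1666, 0.1686]
orientation: [3.136, -0.19, -0.001]
wrist_force: [0.6, 0.2, -1.5]
finger_gap: 0.0196
```

Call:
carry_out([
  {"travel": [0, -0.045, -0.01], "yaw": 3, "claw": 1},
  {"travel": [0, -0.045, -0.02], "yaw": 3, "claw": 1},
  {"travel": [0, -0.045, -0.02], "yaw": 3, "claw": 1},
  {"travel": [0, -0.04, -0.02], "yaw": 3, "claw": 1},
  {"travel": [0, -0.014, -0.03], "yaw": 3, "claw": 1},
])

```text
clock: 13.45
tcp_pos: [0.4528, -0.3585, 0.0682]
orientation: [3.131, 0.214, 0.002]
wrist_force: [1.3, 1.5, -1.2]
finger_gap: 0.0198
```

```bash
python3 - <<'E'
from h import *
s,Rm=st()
cv2.imwrite("pics/s10.png",manip.get_image("side"))
cv2.imwrite("pics/w10.png",manip.get_image("wrist"))
E
```

```text
t 13.45 tcp [ 0.4528 -0.3585  0.0682] yaw 7.82 tilt [ 0.001 -0.003 -1.   ] F [ 1.3   1.53 -1.21] M [0.02 0.08 0.07] gap 0.0198
```

View pics/s10.png

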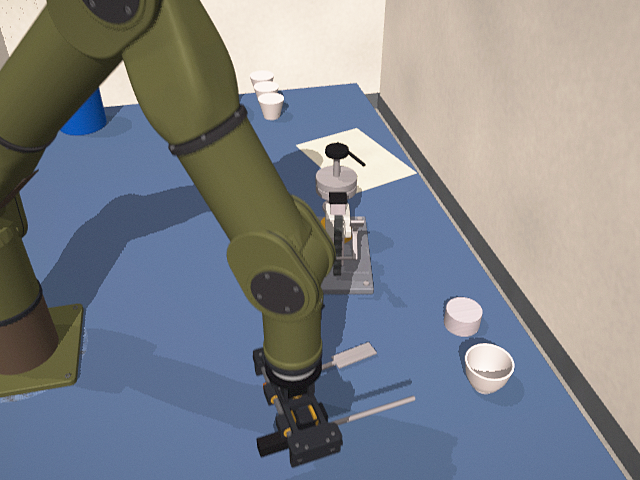

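View pics/w10.png

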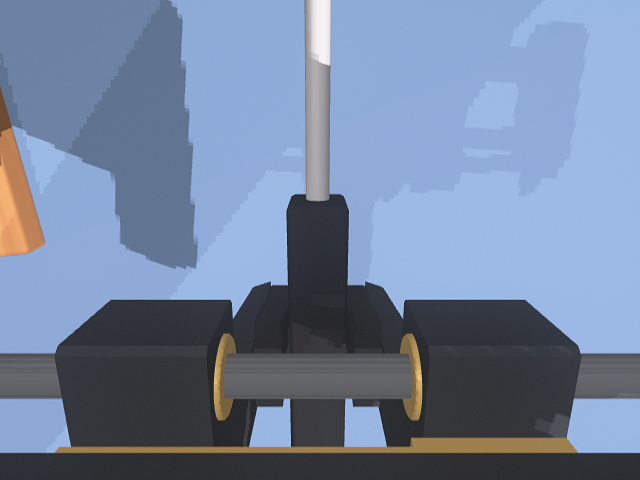

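Call:
carry_out([
  {"travel": [0, 0, -0.025], "yaw": 0, "claw": 1},
  {"travel": [0, 0, -0.025], "yaw": 0, "claw": 1},
  {"travel": [0, 0, -0.015], "yaw": 0, "claw": 1},
  {"travel": [0, 0, -0.008], "yaw": 0, "claw": 1},
  {"travel": [0, 0, 0], "yaw": 0, "claw": 1},
])

```text
clock: 14.18
tcp_pos: [0.4535, -0.3539, -0.0041]
orientation: [-3.134, -0.219, 0.0]
wrist_force: [0.0, 0.2, -0.8]
finger_gap: 0.0194
```

Call:
carry_out([
  {"travel": [0, 0, -0.003], "yaw": 0, "claw": 1},
  {"travel": [0, 0, -0.002], "yaw": 0, "claw": 1},
  {"travel": [0, 0, 0], "yaw": 0, "claw": 1},
])

```text
clock: 14.55
tcp_pos: [0.4534, -0.3542, -0.0091]
orientation: [3.134, 0.219, 0.0]
wrist_force: [-0.4, 0.4, -0.6]
finger_gap: 0.0197
```

Call:
carry_out([
  {"travel": [0, 0, -0.001], "yaw": 0, "claw": 1},
  {"travel": [0, 0, -0.001], "yaw": 0, "claw": 1},
  {"travel": [0, 0, 0], "yaw": 0, "claw": 1},
])

```text
clock: 14.92
tcp_pos: [0.4534, -0.3543, -0.0102]
orientation: [3.134, 0.219, 0.001]
wrist_force: [-1.6, 1.0, 8.1]
finger_gap: 0.0195
```

The rod has touched the bench, with force rising to 8 N. I'll ease off slightly and release.

Call:
carry_out([
  {"travel": [0, 0, 0.0007], "yaw": 0, "claw": 1},
  {"travel": [0, 0, 0], "yaw": 0, "claw": -0.2},
  {"travel": [0, 0, 0], "yaw": 0, "claw": -0.2},
  {"travel": [0, 0, 0], "yaw": 0, "claw": -0.2},
  {"travel": [0, 0, 0], "yaw": 0, "claw": -0.2},
])

```text
clock: 15.55
tcp_pos: [0.4534, -0.3542, -0.0106]
orientation: [3.134, 0.219, -0.0]
wrist_force: [0.2, -0.0, -0.4]
finger_gap: 0.0528
```

Call:
carry_out([
  {"travel": [0, 0, 0.015], "yaw": 0, "claw": -0.2},
  {"travel": [0, 0, 0.04], "yaw": 0, "claw": -0.2},
  {"travel": [0, 0, 0.05], "yaw": 0, "claw": -0.2},
  {"travel": [0, 0, 0.05], "yaw": 0, "claw": 1},
  {"travel": [0, 0, 0.05], "yaw": 0, "claw": 1},
])

```text
clock: 16.18
tcp_pos: [0.4531, -0.3541, 0.1972]
orientation: [3.133, 0.219, 0.001]
wrist_force: [1.0, -0.5, -0.2]
finger_gap: 0.0351
```

```bash
python3 - <<'E'
from h import *
s,Rm=st()
cv2.imwrite("pics/s11.png",manip.get_image("side"))
for c in ("side","scene"):
    if c=="scene": manip.get_image(c)
    for l in ("button_top","pawl_tab","rod_grip"): print(c,l,[(np.round(r["at"],4),r["score"]) for r in manip.mark_of(l,c)[:1]])
E
```

```text
t 16.18 tcp [ 0.4531 -0.3541  0.1972] yaw 7.98 tilt [ 0.001 -0.001 -1.   ] F [ 0.98 -0.47 -0.18] M [-0.02 -0.06 -0.02] gap 0.0351
side button_top [(array([0.6608, 0.2031, 0.2384]), 0.77)]
side pawl_tab [(array([ 6.430e-01, -4.000e-04,  1.941e-01]), 0.59)]
side rod_grip [(array([ 0.4414, -0.3567,  0.0116]), 0.89)]
scene button_top [(array([0.6576, 0.2047, 0.2416]), 0.94)]
scene pawl_tab [(array([ 6.474e-01, -4.000e-04,  1.926e-01]), 0.88)]
scene rod_grip [(array([ 0.4445, -0.3541,  0.0098]), 0.57)]
```

View pics/s11.png

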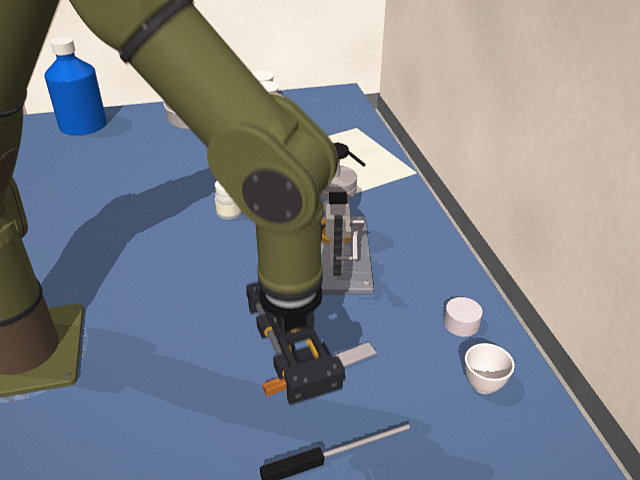

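The rod is flat on the bench where it started, with its handle at (292,464) and tip at (409,427). The pawl still reads up, with the tab at z≈0.193. Next I'll rise and go over the button with the fingers shut.

Call:
carry_out([
  {"travel": [0, 0, 0.045], "yaw": 0, "claw": 1},
  {"travel": [0.008, 0.025, 0.045], "yaw": 0, "claw": 1},
  {"travel": [0.016, 0.043, 0.01], "yaw": 0, "claw": 1},
  {"travel": [0.016, 0.043, 0], "yaw": 0, "claw": 1},
  {"travel": [0.016, 0.043, 0], "yaw": 0, "claw": 1},
])

```text
clock: 17.2
tcp_pos: [0.5093, -0.1987, 0.2935]
orientation: [-3.133, -0.218, 0.003]
wrist_force: [0.8, 0.1, 0.3]
finger_gap: 0.0006
```

Call:
carry_out([
  {"travel": [0.016, 0.043, 0], "yaw": 0, "claw": 1},
  {"travel": [0.016, 0.043, 0], "yaw": 0, "claw": 1},
  {"travel": [0.016, 0.043, 0], "yaw": 0, "claw": 1},
  {"travel": [0.016, 0.043, 0], "yaw": 0, "claw": 1},
  {"travel": [0.016, 0.043, 0], "yaw": 0, "claw": 1},
])

```text
clock: 17.82
tcp_pos: [0.5891, 0.0162, 0.2931]
orientation: [3.134, 0.219, -0.004]
wrist_force: [-0.1, -1.0, -0.1]
finger_gap: 0.0009
```

Call:
carry_out([
  {"travel": [0.016, 0.043, 0], "yaw": 0, "claw": 1},
  {"travel": [0.016, 0.043, 0], "yaw": 0, "claw": 1},
  {"travel": [0.016, 0.043, 0], "yaw": 0, "claw": 1},
  {"travel": [0.022, 0.06, 0], "yaw": 0, "claw": 1},
  {"travel": [0, 0, 0], "yaw": 0, "claw": 1},
])

```text
clock: 18.45
tcp_pos: [0.6576, 0.2101, 0.2916]
orientation: [-3.129, -0.233, 0.006]
wrist_force: [-0.7, -0.4, -0.6]
finger_gap: 0.0006
```

```bash
python3 - <<'E'
from h import *
s,Rm=st()
cv2.imwrite("pics/s12.png",cv2.resize(manip.get_image("side")[60:300,180:480],None,fx=2.5,fy=2.5,interpolation=cv2.INTER_CUBIC))
cv2.imwrite("pics/c12.png",cv2.resize(manip.get_image("scene")[160:360,220:470],None,fx=2.9,fy=2.9,interpolation=cv2.INTER_CUBIC))
for c in("side","scene"): print(c,[(np.round(r["at"],4),r["score"]) for r in manip.mark_of("button_top",c)[:1]])
E
```

```text
t 18.45 tcp [0.6576 0.2101 0.2916] yaw 8.5 tilt [-0.004  0.004 -1.   ] F [-0.69 -0.36 -0.58] M [-0.06  0.03  0.04] gap 0.0006
side [(array([0.6578, 0.2037, 0.238 ]), 0.76)]
scene [(array([0.6596, 0.2053, 0.24  ]), 0.87)]
```

View pics/s12.png

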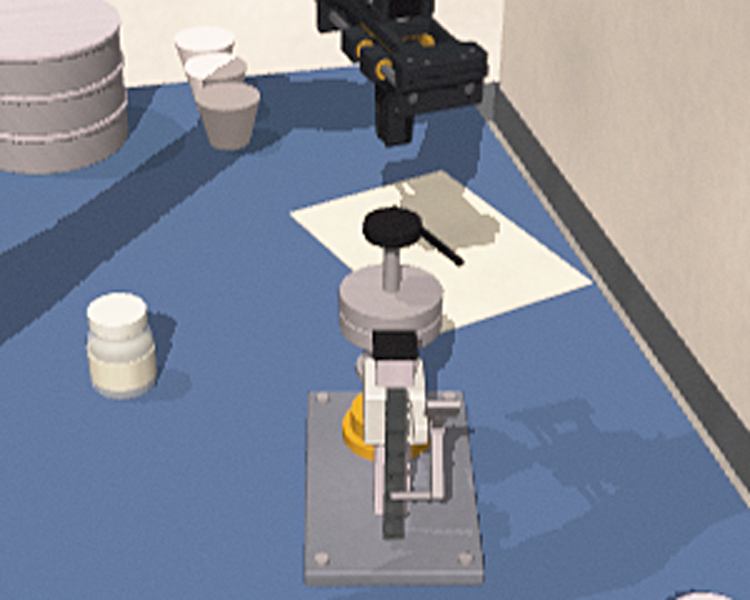

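View pics/c12.png

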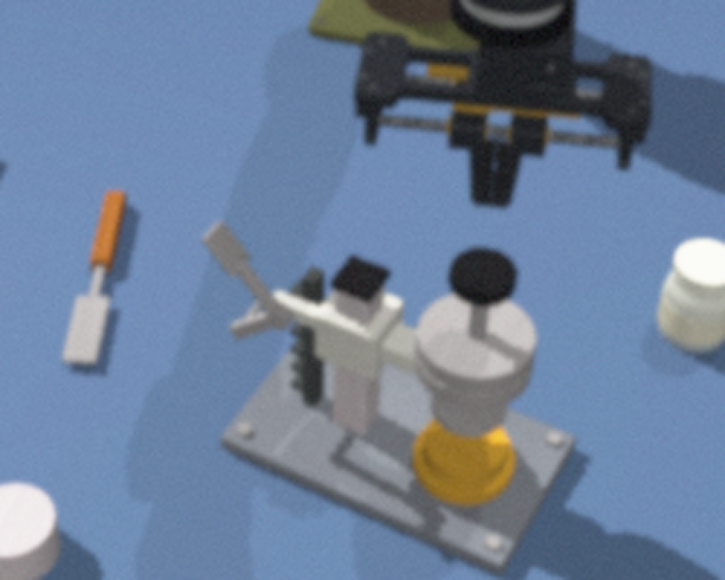

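The closed fingers are centred over the button: the tips sit at (394,140) above it at (392,228) in the side crop. The pawl stays up and the jar is standing. Pressing down.

Call:
carry_out([
  {"travel": [0, 0, -0.025], "yaw": 0, "claw": 1},
  {"travel": [0, 0, -0.025], "yaw": 0, "claw": 1},
  {"travel": [0, 0, -0.01], "yaw": 0, "claw": 1},
  {"travel": [0, 0, -0.005], "yaw": 0, "claw": 1},
  {"travel": [0, 0, -0.004], "yaw": 0, "claw": 1},
])

```text
clock: 19.27
tcp_pos: [0.6595, 0.2022, 0.2261]
orientation: [-3.134, -0.218, -0.002]
wrist_force: [-0.2, 0.0, 0.5]
finger_gap: 0.0006
```

Call:
carry_out([
  {"travel": [0, 0, -0.004], "yaw": 0, "claw": 1},
  {"travel": [0, 0, -0.005], "yaw": 0, "claw": 1},
  {"travel": [0, 0, -0.005], "yaw": 0, "claw": 1},
])

```text
clock: 19.65
tcp_pos: [0.6594, 0.2026, 0.213]
orientation: [-3.134, -0.219, -0.003]
wrist_force: [-2.7, -1.3, 7.7]
finger_gap: 0.0004
```

Call:
carry_out([
  {"travel": [0, 0, -0.005], "yaw": 0, "claw": 1},
  {"travel": [0, 0, -0.005], "yaw": 0, "claw": 1},
  {"travel": [0, 0, -0.005], "yaw": 0, "claw": 1},
  {"travel": [0, 0, -0.005], "yaw": 0, "claw": 1},
  {"travel": [0, 0, -0.003], "yaw": 0, "claw": 1},
])

```text
clock: 20.27
tcp_pos: [0.6594, 0.2026, 0.1898]
orientation: [-3.134, -0.219, -0.003]
wrist_force: [-1.2, -0.7, 5.8]
finger_gap: 0.0003
```

Call:
carry_out([
  {"travel": [0, 0, -0.002], "yaw": 0, "claw": 1},
  {"travel": [0, 0, -0.002], "yaw": 0, "claw": 1},
  {"travel": [0, 0, 0], "yaw": 0, "claw": 1},
])

```text
clock: 20.65
tcp_pos: [0.6594, 0.2026, 0.1856]
orientation: [-3.134, -0.219, -0.003]
wrist_force: [-1.3, 0.4, 5.3]
finger_gap: 0.0006
```

Call:
carry_out([
  {"travel": [0, 0, -0.002], "yaw": 0, "claw": 1},
  {"travel": [0, 0, -0.001], "yaw": 0, "claw": 1},
  {"travel": [0, 0, 0], "yaw": 0, "claw": 1},
])

```text
clock: 21.02
tcp_pos: [0.6594, 0.2026, 0.1825]
orientation: [-3.134, -0.219, -0.003]
wrist_force: [-0.5, -0.7, 4.4]
finger_gap: 0.0006
```

Call:
carry_out([
  {"travel": [0, 0, -0.001], "yaw": 0, "claw": 1},
  {"travel": [0, 0, -0.001], "yaw": 0, "claw": 1},
  {"travel": [0, 0, 0], "yaw": 0, "claw": 1},
])

```text
clock: 21.4
tcp_pos: [0.6594, 0.2026, 0.1815]
orientation: [-3.134, -0.219, -0.003]
wrist_force: [-3.1, -1.6, 9.5]
finger_gap: 0.0006
```

Call:
carry_out([
  {"travel": [0, 0, -0.001], "yaw": 0, "claw": 1},
  {"travel": [0, 0, -0.001], "yaw": 0, "claw": 1},
  {"travel": [0, 0, 0], "yaw": 0, "claw": 1},
])

```text
clock: 21.78
tcp_pos: [0.6595, 0.2026, 0.1815]
orientation: [-3.133, -0.218, -0.004]
wrist_force: [-6.3, -2.1, 19.6]
finger_gap: 0.0005
```

The load has hit a hard stop: TCP stays at 0.1815 while the force rises from 9.5 to 19.6 N. Backing off and checking.

Call:
carry_out([
  {"travel": [0, 0, 0.005], "yaw": 0, "claw": 1},
  {"travel": [0, 0, 0.02], "yaw": 0, "claw": 1},
  {"travel": [0, 0, 0.04], "yaw": 0, "claw": 1},
  {"travel": [0, 0, 0.04], "yaw": 0, "claw": 1},
  {"travel": [0, 0, 0], "yaw": 0, "claw": 1},
])

```text
clock: 22.4
tcp_pos: [0.6611, 0.2033, 0.2861]
orientation: [-3.132, -0.218, -0.012]
wrist_force: [0.1, -0.8, 0.9]
finger_gap: 0.0003
```

```bash
python3 - <<'E'
from h import *
s,Rm=st()
S=manip.get_image("side")
cv2.imwrite("pics/s13.png",cv2.resize(S[60:300,180:480],None,fx=2.5,fy=2.5,interpolation=cv2.INTER_CUBIC))
cv2.imwrite("pics/s13f.png",S)
cv2.imwrite("pics/c13.png",cv2.resize(manip.get_image("scene")[160:360,170:470],None,fx=2.6,fy=2.6,interpolation=cv2.INTER_CUBIC))
for c in("side","scene"):
  for l in ("button_top","pawl_tab","rod_grip","jar_mid"): print(c,l,[(np.round(r["at"],4),r["score"]) for r in manip.mark_of(l,c)[:1]])
E
```

```text
t 22.4 tcp [0.6611 0.2033 0.2861] yaw 7.98 tilt [ 0.007  0.003 -1.   ] F [ 0.08 -0.83  0.87] M [ 0.01 -0.03 -0.05] gap 0.0003
side button_top [(array([0.6603, 0.2053, 0.1991]), 0.67)]
side pawl_tab [(array([0.6443, 0.0014, 0.1515]), 0.55)]
side rod_grip [(array([ 0.4423, -0.3542,  0.0145]), 0.91)]
side jar_mid [(array([0.4304, 0.3662, 0.0405]), 0.8)]
scene button_top [(array([0.6583, 0.2069, 0.2018]), 0.75)]
scene pawl_tab [(array([ 0.6493, -0.0015,  0.1519]), 0.55)]
scene rod_grip [(array([ 0.443 , -0.3547,  0.0084]), 0.58)]
scene jar_mid [(array([0.4283, 0.3682, 0.0455]), 0.69)]
```

View pics/s13.png

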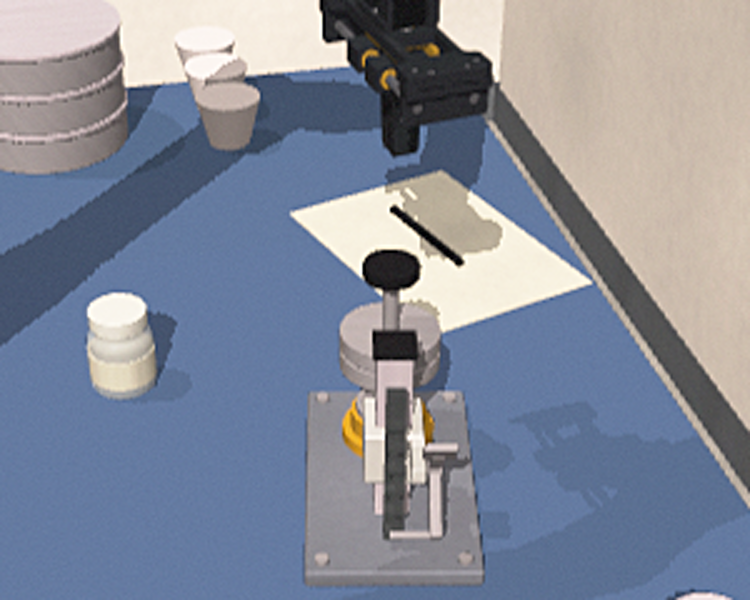

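View pics/c13.png

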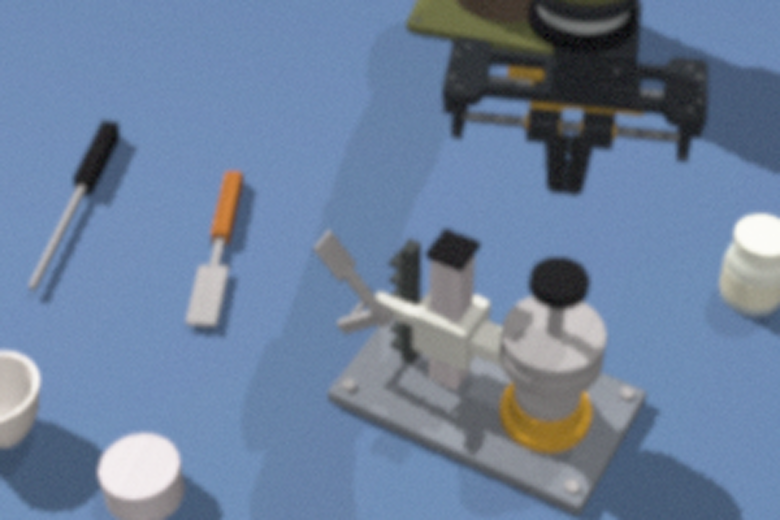

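The load sits on the brass ring: the button reads z≈0.200 and the tab sank about 41 mm. The pawl is still tilted up, the rod is flat on the bench, and the jar hasn't moved. Handing in.

```bash
python3 -c "
from plant import manip
print(manip.hand_in())"
```

```text
the job is handed in; nothing more can be done
None
```

The job is done and handed in at about 22.5 s on the robot's clock. With the rod I flicked the pawl up to about 0.8 rad from underneath. I then laid the rod back where it had been and pressed the load down by its button until it stopped.

**Last checks**
- **Load:** the press ended on a hard stop, with the height unchanged at 0.1815 m while the force rose from 9.5 to 19.6 N. The button then read about 0.200 m high, and the tab had sunk about 41 mm with the load.
- **Pawl:** it is still up in both pictures.
- **Rod:** it lies flat at its starting place. The bench pushed back with about 8 N before I let go.
- **Jar:** it stands where it was, to within the few millimetres the detections can tell.

**What disagreed:** the first grasp closed on nothing, just above the handle, and moved nothing. The fingertips are about 17 mm behind the reported TCP, not 17 mm ahead as stated. I worked this out from the wrist and scene pictures, allowed for it in every later move, and the second grasp held.

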